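Gauge a spectacle case for sorting

TASK

Lay the square-ended spectacle case flat on the bed of the bench length gauge, lengthwise between the sliding jaw and the spring anvil, and let go of it. Then slide the jaw shut until the case pushes the spring anvil in about halfway (7 or 8 mm), so that the measuring pressure registers without the anvil bottoming, and leave the case clamped there with your hand clear.

Things in the scene. Friction and masses are not known exactly. Their poses are not given: they have to be found in the camera images.
- case: Case to be gauged: dark hard box with square, flat ends, 140 mm long (x), 44 wide (y), 34 high, about 0.12 kg. Origin: centre of its underside, z up. It lies flat on the table beside two unwanted dark cases with half-round ends (150 x 50 x 36 and 100 x 52 x 40 mm).
- gauge: Bench length gauge fixed to the table: grey bed plate 90 mm wide (x), 360 long (y -190 to +170), flat top 16 mm above the table. Origin on the table, midway between anvil face and fully open jaw; z up. Jaw at the -y end; spring anvil at the +y end, before a grey housing (y 130 to 170, 56 mm high). The case goes on the bed, its length along gauge y, centred at x = 0.
- jaw (a joint): Sliding jaw, m: 0 open (starts 0 to 0.02), grows towards the anvil (gauge +y). Steel face at gauge y = -100 mm + value, 80 wide, top 46 mm above the table; carriage behind it 60 mm long, top at 36 mm. To pinch or push: upright steel grip, 30 mm (x) by 14 mm (y), at gauge x 0, y = -145 mm + value, top 81 mm above the table. Friction 7 N; stays where left, even against the spring.
- anvil (a joint): Spring anvil, m: 0 at rest, grows as it is pushed in (gauge +y), hard stop at 0.015. Flat steel face at gauge y = 100 mm + value, 60 mm wide, top 46 mm above the table. Its spring pushes back with 2 N at rest, 5 N at the stop.
Not all that is in view belongs to the job. What is shaped like the case but blue or red is not meant.

How it is judged:
By the outcome, as a careful person would: the job done as asked, in the order asked, and still so for the second after the job is handed in, with the robot touching nothing.
It also fails if it takes over 51 s, if anything falls off the work surface, if the arm or the gripper's body presses on something with over 40 N, if the wrist force passes 120 N, or if a joint passes its speed limit or range.

ROBOT

A 6-joint arm with a two-finger parallel gripper is mounted at the origin on the work surface. World frame = base frame: x ahead of the robot, y to its left, z up, the work surface at z = 0. Lengths are in m, angles in rad, forces in N, time in s.
With the tool pointing down it reaches from about 0.375 to 0.975 m from the base axis. Payload 3.8 kg.
Tool frame: the origin (TCP) lies midway between the tips of the shut fingers; the grasp point (between the pads) lies 19 mm behind it; z points along the fingers, y is the direction in which the jaws open and shut (so a half turn about z gives the same grasp; the last joint's range is limited). The gripper opens to 85 mm and grips with 20 to 120 N. Pads are 22 mm wide; open, the fingers measure 114 mm over their backs; the gripper's body (76 mm by 85 mm) begins 54 mm behind the grasp point. The pads swing forward as they close: fully open they stand 13 mm farther back than shut.
Start: joints at [-1.243, 0.264, 1.604, -0, 1.274, -0.037], TCP at [0.241, -0.631, 0.231] pointing down, gripper open.
Joint ranges: [-2.63, 2.63], [-0.94, 2.18], [0.31, 2.57], [-1.31, 4.45], [0, 2.66], [-2.55, 2.55]. Speed limits (rad/s): [2.57, 2.57, 3.14, 3.14, 3.14, 3.14].

INTERFACE

Orientations are given as a rotation vector (axis times angle).
In Python, from workcell import bot gives the robot as it stands.
- The arm moves only by the shell command python3 -m inch 'ROWS' [FORCE]. ROWS is JSON, a list of rows, each an object of numbers: "dx", "dy", "dz": the shift along the tool's x, y, z in m; "ax", "ay", "az": the turn, a rotation vector about the tool's x, y, z in degrees; "fingers": the opening, from -1 (shut) to 1 (fully open). A call has 1 to 20 rows; each row is the pose to reach, as a shift and turn from the pose measured when the call began, along the tool's axes at that moment; what a row does not reach only later rows make up. A row lasts 1/8 s, in which the tool goes at most 62.5 mm and 10.7 degrees, less where a joint would pass 70% of its speed; a pose out of reach is approached as far as the arm can. A call with a gripper value outside its range is refused whole. The fingers move at their own pace and stop on an object; FORCE is the grip in N (left out, the last holds). Time passes only in rows, so rows that repeat a pose let the fingers close. It gives the time, the measured TCP pose, the force and the opening at its end, in the units of the state.
- bot.read_state(): the state, without advancing time (a new reading comes with each control period).
- bot.read_camera(name): name is "scene" or "top" or "wrist"; returns (picture, depth): 480x640x3 uint8, blue, green, red; 480x640 float32, m along the optical axis (not along the pixel's ray), 0 where there is no reading.
- bot.get_calibration(name): a dict with "intrinsics" (3x3 intrinsics, pixels), "view" (4x4, takes a point from world to camera coordinates). Camera axes: x right, y down, z forward; pixel columns grow to the right and rows downward; lengths in m; the calibration is good to about 2 mm. A picture is of the moment at which its call begins: read the wrist's pose just before it. get_calibration takes no time and is no camera call; for the wrist camera it gives the pose at the moment of the call.
- bot.finish_job(): hands the job in, once; it reports no verdict.
Trained networks look in the newest picture that a camera, given by its name, has taken for a name from the list of things; names that differ only in an ending like _2 or _b are one class to them, and where a whole thing is asked for, a point or a joint stands for the part that bears it (a point fixed in the world has none). Each returns a list of dicts, best first, with "p" (0 to 1); they miss things now and then, are a little off and sometimes report something else, mostly with a low value. They report only what shows in the picture. A call takes as long as a camera call. They do not tell look-alikes from the thing itself.
- bot.masks_of(camera, thing): "region" (480x640 bool, what is visible of it) and "box" ([left, top, right, bottom] in pixels, round what is visible of it).
The state is a dict: "time": time; "q": joint angles; "joint_vel": joint speeds; "joint_torque": joint torques, N m; "tool_pos": TCP position; "tcp_rot": TCP orientation; "wrist_force": force on the tool from outside, world axes, zero at the start; "torque": the same for the moment, N m; "width": opening from 0.0 (shut) to 1.0 (fully open).
Only numpy, scipy, OpenCV 4.12 (cv2) and the standard library are available. Lean on these libraries where they do the work, as an engineer would, in place of code of your own. Each camera call takes 0.05 s, during which the arm holds its last target. There are 200 camera calls.

## Working session

There is one attempt and no reset: what is moved stays moved. The work goes in short steps, Python scripts to look and compute and a shell command to move; the robot and the scene stay as the last step left them, time stands still between calls to the robot, and variables do not carry over. Pictures are saved under pics/ and viewed, about 8 in all and at most 12, crops included, and the job is handed in when it is done.

```bash
mkdir -p pics; ls; python3 - <<'E'
from workcell import bot
import cv2,numpy as np
s=bot.read_state(); print(s['time'],s['tool_pos'],s['tcp_rot'],s['width'])
a,d=bot.read_camera("scene"); b,e=bot.read_camera("top")
np.savez('v0.npz',a=a,d=d,b=b,e=e)
cv2.imwrite('pics/a.png',b)
cv2.imwrite('pics/s.png',a)
for n in("scene","top"):
  c=bot.get_calibration(n); print(n,c['intrinsics'],c['view'])
E
```

```text
pics
0.0 [ 0.24059249 -0.62989439  0.22995864] [-3.08731641e+00 -5.69474590e-01  4.58515919e-04] 1.0009862632422697
scene [[467.57344993   0.         320.39806573]
 [  0.         467.57344993 252.9692705 ]
 [  0.           0.           1.        ]] [[ 0.67365611  0.73904314  0.00164036 -0.24687231]
 [ 0.44369237 -0.40265952 -0.80062625 -0.16140831]
 [-0.59103683  0.54007458 -0.59916185  1.27924849]
 [ 0.          0.          0.          1.        ]]
top [[554.69997174   0.         319.99998061]
 [  0.         554.69997174 239.99021256]
 [  0.           0.           1.        ]] [[ 0.00350458 -0.99992699 -0.01156458 -0.02665613]
 [-0.99850048 -0.00286732 -0.05466774  0.42787028]
 [ 0.05463059  0.01173883 -0.99843763  1.16126042]
 [ 0.          0.          0.          1.        ]]
```

View pics/a.png

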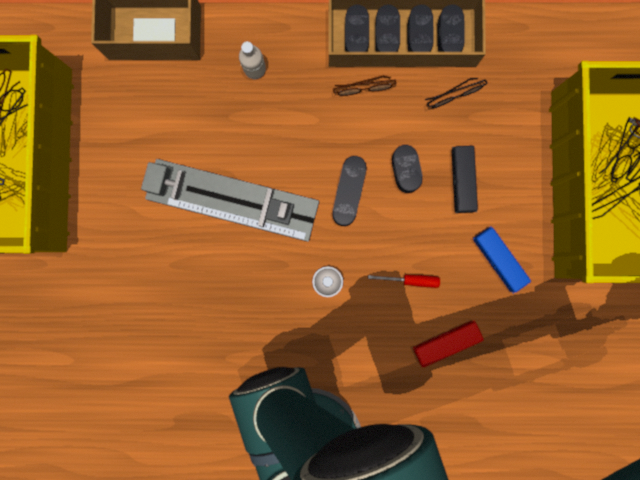

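The top view shows these candidates:
- Dark box with square ends at (465,179).
- Dark round-ended cases at (349,190) and (407,168).
- Blue box at (502,259) and red box at (448,343), both excluded by colour.

The one at (465,179) fits: dark, with square ends. The gauge's housing and anvil are at the left (157,180), and the jaw and grip are near (270–285,208). Next I'll confirm with a crop and measure.

```bash
cat > h.py <<'E'
import numpy as np,cv2
from workcell import bot
def cloud(d,c):
    K=c['intrinsics'];V=np.array(c['view']);v,u=np.mgrid[:480,:640]
    P=np.stack([(u-K[0,2])/K[0,0]*d,(v-K[1,2])/K[1,1]*d,d],-1)
    return (P-V[:3,3])@V[:3,:3]
def rect(P):
    (c,s,a)=cv2.minAreaRect((P[:,:2]*1000).astype(np.float32)); 
    if s[0]<s[1]: s=s[::-1];a+=90
    return np.round(c,1),np.round(s,1),round((a+90)%180-90,1)
E
python3 - <<'E'
from h import *
z=np.load('v0.npz'); P=cloud(z['e'],bot.get_calibration('top')); b=z['b']
def sel(l,t,r,bt,lo,hi):
    m=np.zeros((480,640),bool);m[t:bt,l:r]=1
    return P[m&(P[...,2]>lo)&(P[...,2]<hi)&(z['e']>0)]
Q=sel(440,135,490,225,.025,.045);print('case',rect(Q),np.median(Q[:,2]))
Q=sel(130,150,330,250,.01,.07);print('gauge all',rect(Q))
Q=sel(130,150,330,250,.011,.020);print('bed',rect(Q),np.median(Q[:,2]))
Q=sel(130,150,172,250,.05,.065);print('housing',rect(Q),len(Q))
Q=sel(240,150,330,250,.07,.09);print('grip',rect(Q),len(Q))
Q=sel(240,150,330,250,.041,.05);print('jawface',rect(Q),len(Q))
Q=sel(170,150,200,250,.041,.05);print('anvilface',rect(Q),len(Q))
for n in ('gauge','case'):
  for m in bot.masks_of('top',n)[:5]: print(n,m['p'],m['box'])
A=cv2.resize(b[125:245,130:330],None,fx=4,fy=4)[:300*2]
B=cv2.resize(b[125:245,320:500],None,fx=4,fy=4)
cv2.imwrite('pics/b.png',np.vstack([cv2.resize(A,(480,288)),cv2.resize(B,(480,320))[:312]]))
E
```

```text
case (array([ 558.3, -328.1]), array([140.5,  47.2]), 2.6) 0.033217010600276514
gauge all (array([514.8, 164.2]), array([360.7,  90.5]), 75.6)
bed (array([514.8, 164.2]), array([360.7,  90.5]), 75.6) 0.015564514854514705
housing (array([554.1, 318.4]), array([59.9, 42.2]), -13.8) 558
grip (array([485.3,  51.1]), array([30.1, 14.2]), -14.0) 111
jawface (array([490.2,  69.6]), array([79.2, 52.2]), -14.6) 197
anvilface (array([543.2, 277.8]), array([58.5, 17.8]), -13.4) 130
gauge 0.62 [142.4, 156.1, 315.5, 240.1]
case 0.96 [473.3, 226.1, 532.3, 291.8]
case 0.92 [411.0, 321.3, 482.7, 366.2]
case 0.75 [452.9, 142.1, 476.2, 214.1]
```

View pics/b.png

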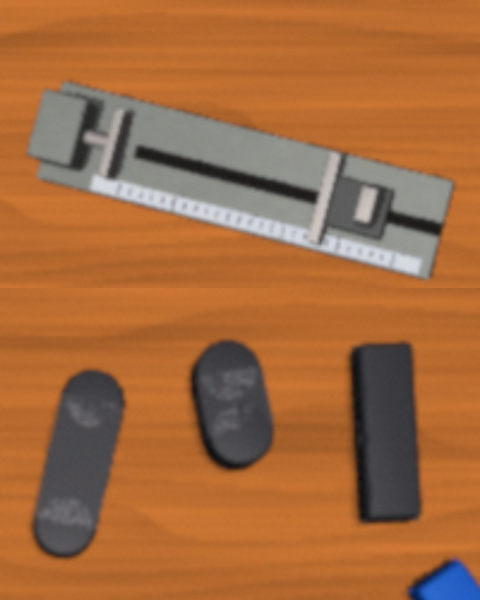

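The crop confirms it: the right-hand box has square ends and the other two are round-ended. The measured sizes match the stated ones (140×47, bed 360.7×90.5, grip 30×14). Jaw value is about 0.018. Now the approach.

```bash
cat >> h.py <<'E'
from scipy.spatial.transform import Rotation as R
TH=np.radians(75.6);GY=np.array([np.cos(TH),np.sin(TH)]);GX=np.array([GY[1],-GY[0]])
GO=np.array([.5148,.1642])+.010*GY
def gw(x,y): return GO+x*GX+y*GY
def ing(p): p=np.array(p)[:2]-GO; return p@GX*1000,p@GY*1000
def delta(x,y,z,yaw_y):   # yaw_y: world direction (deg) of tool y
    s=bot.read_state();r=R.from_rotvec(s['tcp_rot']);a=np.radians(yaw_y)
    Y=np.array([np.cos(a),np.sin(a),0]);Z=np.array([0,0,-1.]);T=R.from_matrix(np.c_[np.cross(Y,Z),Y,Z])
    print('d mm',np.round(r.inv().apply(np.array([x,y,z])-s['tool_pos'])*1000,1),'rot deg',np.round(np.degrees((r.inv()*T).as_rotvec()),1),'now',np.round(s['tool_pos'],4),'t',s['time'],'w',round(s['width'],3),'F',np.round(s['wrist_force'],1))
E
python3 -c "
from h import *
delta(.558,-.328,.13,-87.4)"
```

```text
d mm [ 404.2 -168.9  100.7] rot deg [-0.1  0.  18.3] now [ 0.2407 -0.6301  0.2304] t 0.2 w 0.997 F [ 0.1 -0.3 -0.1]
```

```bash
python3 -m inch '[{"dx":0.05,"dy":-0.02,"dz":0.01,"az":3},{"dx":0.10,"dy":-0.042,"dz":0.025,"az":6},{"dx":0.15,"dy":-0.063,"dz":0.037,"az":9},{"dx":0.20,"dy":-0.084,"dz":0.05,"az":12},{"dx":0.25,"dy":-0.105,"dz":0.062,"az":15},{"dx":0.30,"dy":-0.126,"dz":0.075,"az":18.3},{"dx":0.35,"dy":-0.147,"dz":0.088,"az":18.3},{"dx":0.404,"dy":-0.169,"dz":0.1,"az":18.3},{"dx":0.404,"dy":-0.169,"dz":0.1,"az":18.3},{"dx":0.404,"dy":-0.169,"dz":0.1,"az":18.3}]'
python3 - <<'E'
from h import *
s=bot.read_state();c=bot.get_calibration('wrist');a,d=bot.read_camera('wrist');cv2.imwrite('pics/c.png',a)
P=cloud(d,c);m=(P[...,2]>.029)&(P[...,2]<.04)&(abs(P[...,0]-.558)<.1)&(abs(P[...,1]+.328)<.05)&(d>0)
print(rect(P[m]),m.sum(),np.median(P[m][:,2]))
delta(.558,-.328,.004,-87.4)
E
```

```text
(array([0., 0.]), array([0., 0.]), 0.0) 0 nan
d mm [ 404.2 -168.9  226.8] rot deg [-0.1  0.  18.3] now [ 0.2407 -0.6302  0.2306] t 0.25 w 0.996 F [-0.1 -0.2 -0.9]invalid input at $[0]: expected keys dx, dy, dz, ax, ay, az, fingers
  return _methods._mean(a, axis=axis, dtype=dtype,
  ret = ret.dtype.type(ret / rcount)
```

View pics/c.png

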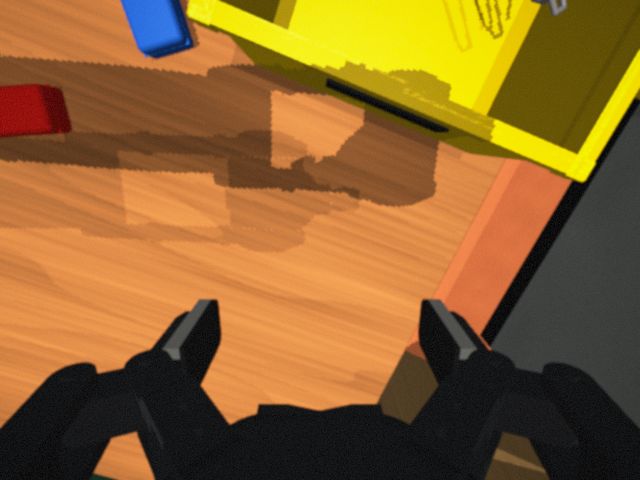

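The arm hasn't moved: every row needs all seven keys. The wrist picture shows the yellow bin between the arm and the case, with its near rim running from (190,10) to (590,180). I'll check the bin's height before choosing a path.

```bash
python3 - <<'E'
from h import *
z=np.load('v0.npz'); P=cloud(z['e'],bot.get_calibration('top'))
Q=P[60:300,540:640].reshape(-1,3);Q=Q[(Q[:,2]>.03)&(Q[:,2]<.4)];print(Q.min(0),Q.max(0))
delta(.33,-.34,.20,-87.4);delta(.558,-.328,.13,-87.4)
E
```

```text
[ 0.34427432 -0.69299983  0.03000061] [ 0.75808472 -0.51132944  0.16599407]
d mm [ 187.  -239.2   30.9] rot deg [-0.1  0.  18.3] now [ 0.2407 -0.6302  0.2306] t 0.25 w 0.996 F [-0.1 -0.2 -0.9]
d mm [ 404.2 -169.   100.8] rot deg [-0.1  0.  18.3] now [ 0.2407 -0.6302  0.2306] t 0.25 w 0.996 F [-0.1 -0.2 -0.9]
```

```bash
python3 -m inch '[{"dx":0.035,"dy":-0.045,"dz":0,"ax":0,"ay":0,"az":3,"fingers":1},{"dx":0.07,"dy":-0.09,"dz":0,"ax":0,"ay":0,"az":6,"fingers":1},{"dx":0.11,"dy":-0.14,"dz":0,"ax":0,"ay":0,"az":10,"fingers":1},{"dx":0.145,"dy":-0.185,"dz":0,"ax":0,"ay":0,"az":14,"fingers":1},{"dx":0.185,"dy":-0.23,"dz":0.01,"ax":0,"ay":0,"az":18.3,"fingers":1},{"dx":0.24,"dy":-0.22,"dz":0.03,"ax":0,"ay":0,"az":18.3,"fingers":1},{"dx":0.295,"dy":-0.2,"dz":0.055,"ax":0,"ay":0,"az":18.3,"fingers":1},{"dx":0.35,"dy":-0.185,"dz":0.08,"ax":0,"ay":0,"az":18.3,"fingers":1},{"dx":0.404,"dy":-0.169,"dz":0.1,"ax":0,"ay":0,"az":18.3,"fingers":1},{"dx":0.404,"dy":-0.169,"dz":0.1,"ax":0,"ay":0,"az":18.3,"fingers":1},{"dx":0.404,"dy":-0.169,"dz":0.1,"ax":0,"ay":0,"az":18.3,"fingers":1}]'
python3 - <<'E'
from h import *
s=bot.read_state();c=bot.get_calibration('wrist');a,d=bot.read_camera('wrist');cv2.imwrite('pics/d.png',a)
P=cloud(d,c);m=(P[...,2]>.029)&(P[...,2]<.04)&(abs(P[...,0]-.558)<.1)&(abs(P[...,1]+.328)<.05)&(d>0)
print(rect(P[m]),m.sum(),np.median(P[m][:,2]))
delta(.558,-.328,.004,-87.4)
E
```

```text
time: 1.62
tool_pos: [0.5573, -0.3278, 0.1303]
tcp_rot: [-3.139, -0.072, 0.003]
wrist_force: [0.5, 0.1, 0.2]
width: 0.998
(array([ 556.9, -328.6]), array([138.6,  44. ]), 2.6) 10464 0.033972538721100703
d mm [ 1.000e+00 -1.000e-01  1.271e+02] rot deg [-0.1  0.  -0. ] now [ 0.5571 -0.3283  0.1311] t 1.675 w 0.998 F [ 0.5  0.7 -0.8]
```

View pics/d.png

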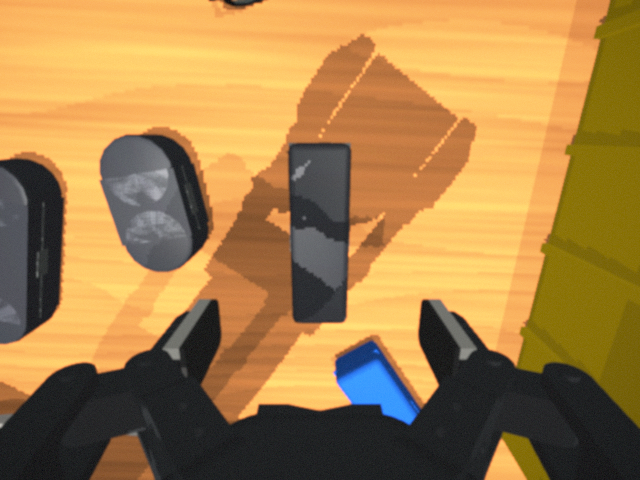

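The case sits at (320,232), centred between the fingertips (210 and 430), and both fingers have clear room. I'll go down and grip.

```bash
python3 -m inch '[{"dx":0,"dy":0,"dz":0.05,"ax":0,"ay":0,"az":0,"fingers":1},{"dx":0,"dy":0,"dz":0.09,"ax":0,"ay":0,"az":0,"fingers":1},{"dx":0,"dy":0,"dz":0.115,"ax":0,"ay":0,"az":0,"fingers":1},{"dx":0,"dy":0,"dz":0.126,"ax":0,"ay":0,"az":0,"fingers":1},{"dx":0,"dy":0,"dz":0.126,"ax":0,"ay":0,"az":0,"fingers":1},{"dx":0,"dy":0,"dz":0.126,"ax":0,"ay":0,"az":0,"fingers":-1},{"dx":0,"dy":0,"dz":0.126,"ax":0,"ay":0,"az":0,"fingers":-1},{"dx":0,"dy":0,"dz":0.126,"ax":0,"ay":0,"az":0,"fingers":-1},{"dx":0,"dy":0,"dz":0.126,"ax":0,"ay":0,"az":0,"fingers":-1},{"dx":0,"dy":0,"dz":0.126,"ax":0,"ay":0,"az":0,"fingers":-1},{"dx":0,"dy":0,"dz":0.126,"ax":0,"ay":0,"az":0,"fingers":-1},{"dx":0,"dy":0,"dz":0.126,"ax":0,"ay":0,"az":0,"fingers":-1}]' 40; python3 -c "
from h import *
delta(.5569,-.3286,.13,-87.4)"
```

```text
time: 3.18
tool_pos: [0.5581, -0.3288, 0.0068]
tcp_rot: [3.14, 0.071, 0.002]
wrist_force: [-0.9, 0.2, 6.1]
width: 0.508
d mm [  -1.    -0.2 -123.2] rot deg [ 0.  -0.1  0. ] now [ 0.5581 -0.3288  0.0068] t 3.175 w 0.508 F [-0.9  0.2  6.1]
```

Gripped: 0.508 × 85 ≈ 43 mm. I'll lift and work out the transfer.

```bash
python3 -m inch '[{"dx":0,"dy":0,"dz":-0.04,"ax":0,"ay":0,"az":0,"fingers":-1},{"dx":0,"dy":0,"dz":-0.09,"ax":0,"ay":0,"az":0,"fingers":-1},{"dx":0,"dy":0,"dz":-0.13,"ax":0,"ay":0,"az":0,"fingers":-1},{"dx":0,"dy":0,"dz":-0.13,"ax":0,"ay":0,"az":0,"fingers":-1}]'; python3 -c "
from h import *
x,y=gw(0,.010);print(x,y)
delta(x,y,.135,-14.4)"
```

```text
time: 3.68
tool_pos: [0.5607, -0.3304, 0.1415]
tcp_rot: [3.135, 0.071, 0.013]
wrist_force: [0.7, -0.3, -1.7]
width: 0.511
0.5197737977432971 0.18357166322257262
d mm [ -17.6 -515.3    3.5] rot deg [  0.6  -0.2 -73. ] now [ 0.5607 -0.3304  0.1415] t 3.675 w 0.511 F [ 0.7 -0.3 -1.7]
```

```bash
python3 -m inch '[{"dx":0,"dy":-0.04,"dz":0,"ax":0,"ay":0,"az":-5,"fingers":-1},{"dx":-0.003,"dy":-0.09,"dz":0,"ax":0,"ay":0,"az":-12,"fingers":-1},{"dx":-0.005,"dy":-0.14,"dz":0,"ax":0,"ay":0,"az":-19,"fingers":-1},{"dx":-0.006,"dy":-0.19,"dz":0,"ax":0,"ay":0,"az":-26,"fingers":-1},{"dx":-0.008,"dy":-0.24,"dz":0,"ax":0,"ay":0,"az":-33,"fingers":-1},{"dx":-0.01,"dy":-0.29,"dz":0,"ax":0,"ay":0,"az":-40,"fingers":-1},{"dx":-0.012,"dy":-0.34,"dz":0,"ax":0,"ay":0,"az":-47,"fingers":-1},{"dx":-0.013,"dy":-0.39,"dz":0,"ax":0,"ay":0,"az":-54,"fingers":-1},{"dx":-0.015,"dy":-0.44,"dz":0,"ax":0,"ay":0,"az":-61,"fingers":-1},{"dx":-0.017,"dy":-0.485,"dz":0,"ax":0,"ay":0,"az":-68,"fingers":-1},{"dx":-0.0176,"dy":-0.515,"dz":0.003,"ax":0.6,"ay":-0.2,"az":-73,"fingers":-1},{"dx":-0.0176,"dy":-0.515,"dz":0.003,"ax":0.6,"ay":-0.2,"az":-73,"fingers":-1},{"dx":-0.0176,"dy":-0.515,"dz":0.003,"ax":0.6,"ay":-0.2,"az":-73,"fingers":-1}]'; python3 - <<'E'
from h import *
c=bot.get_calibration('wrist');a,d=bot.read_camera('wrist');cv2.imwrite('pics/e.png',a)
P=cloud(d,c);print('z range of case?',np.percentile(P[...,2][200:300,300:340],[5,50,95]))
g=np.stack([(P[...,:2]-GO)@GX,(P[...,:2]-GO)@GY],-1)*1000
h=P[...,2]
for n,lo,hi,y0,y1 in(('bed',.012,.02,-200,130),('anvil',.043,.05,85,125),('housing',.052,.06,120,180),('held',.13,.2,-80,110)):
    m=(h>lo)&(h<hi)&(g[...,1]>y0)&(g[...,1]<y1)&(abs(g[...,0])<60)&(d>0)
    if m.sum()>20: print(n,m.sum(),np.percentile(g[m],[1,50,99],axis=0).round(1).tolist())
x,y=gw(0,.010);delta(x,y,.0235,-14.4)
E
```

```text
time: 5.3
tool_pos: [0.5187, 0.1825, 0.134]
tcp_rot: [-2.482, -1.925, 0.004]
wrist_force: [0.1, 0.6, -1.4]
width: 0.508
z range of case? [0.16028392 0.16123796 0.16221031]
bed 8827 [[-46.0, 71.2], [-1.6, 95.7], [42.1, 128.8]]
anvil 1314 [[-31.2, 98.4], [-2.0, 102.4], [27.2, 106.1]]
housing 5658 [[-31.1, 128.4], [-1.9, 141.7], [27.1, 154.6]]
held 46691 [[-53.2, -23.0], [-0.2, 19.8], [52.6, 76.2]]
d mm [  1.6   0.6 110.8] rot deg [-0.1  0.1 -0.1] now [0.519  0.1822 0.1343] t 5.35 w 0.509 F [-0.1 -0.3 -1.5]
```

View pics/e.png

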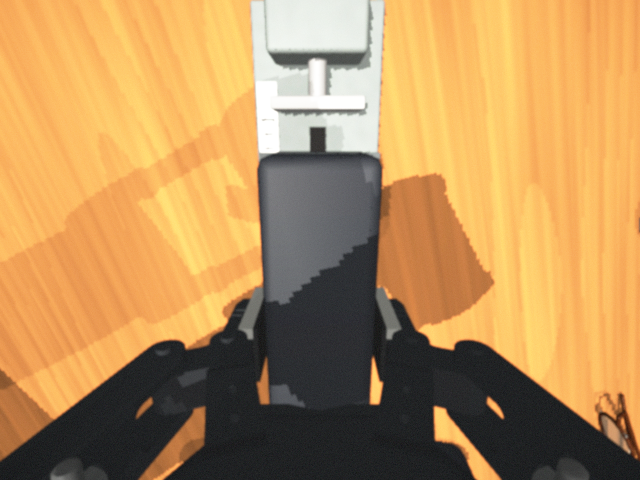

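The wrist view shows the held case (front edge at row 155, columns 258–381) in line with the anvil (272–365, row 103). Measured by the same camera, the gauge axis is about 1.7 mm to the −x side of the case, so I'll correct for that on the way down.

```bash
python3 -m inch '[{"dx":0.0016,"dy":-0.001,"dz":0.03,"ax":0,"ay":0,"az":0,"fingers":-1},{"dx":0.0016,"dy":-0.001,"dz":0.065,"ax":0,"ay":0,"az":0,"fingers":-1},{"dx":0.0016,"dy":-0.001,"dz":0.09,"ax":0,"ay":0,"az":0,"fingers":-1},{"dx":0.0016,"dy":-0.001,"dz":0.103,"ax":0,"ay":0,"az":0,"fingers":-1},{"dx":0.0016,"dy":-0.001,"dz":0.108,"ax":0,"ay":0,"az":0,"fingers":-1},{"dx":0.0016,"dy":-0.001,"dz":0.110,"ax":0,"ay":0,"az":0,"fingers":-1},{"dx":0.0016,"dy":-0.001,"dz":0.111,"ax":0,"ay":0,"az":0,"fingers":-1},{"dx":0.0016,"dy":-0.001,"dz":0.111,"ax":0,"ay":0,"az":0,"fingers":-1}]'
```

```text
time: 6.35
tool_pos: [0.5188, 0.1842, 0.0241]
tcp_rot: [-2.483, -1.924, 0.001]
wrist_force: [0.6, -0.1, -0.9]
width: 0.507
```

```bash
python3 -m inch '[{"dx":0,"dy":0,"dz":0.0015,"ax":0,"ay":0,"az":0,"fingers":-1},{"dx":0,"dy":0,"dz":0.0015,"ax":0,"ay":0,"az":0,"fingers":-1},{"dx":0,"dy":0,"dz":0.0015,"ax":0,"ay":0,"az":0,"fingers":-1}]'; python3 -m inch '[{"dx":0,"dy":0,"dz":0,"ax":0,"ay":0,"az":0,"fingers":0.2},{"dx":0,"dy":0,"dz":0,"ax":0,"ay":0,"az":0,"fingers":0.5},{"dx":0,"dy":0,"dz":0,"ax":0,"ay":0,"az":0,"fingers":0.7},{"dx":0,"dy":0,"dz":0,"ax":0,"ay":0,"az":0,"fingers":0.7},{"dx":0,"dy":0,"dz":-0.03,"ax":0,"ay":0,"az":0,"fingers":0.7},{"dx":0,"dy":0,"dz":-0.07,"ax":0,"ay":0,"az":0,"fingers":0.7},{"dx":0,"dy":0,"dz":-0.115,"ax":0,"ay":0,"az":0,"fingers":0.7},{"dx":0,"dy":0,"dz":-0.115,"ax":0,"ay":0,"az":0,"fingers":0.7}]'; python3 -c "
from h import *
x,y=gw(-.001,-.127);print(x,y)
delta(x,y,.14,-14.4)"
```

```text
time: 6.72
tool_pos: [0.519, 0.1843, 0.0228]
tcp_rot: [-2.483, -1.925, 0.0]
wrist_force: [-0.3, 0.0, -0.4]
width: 0.505
time: 7.72
tool_pos: [0.5225, 0.1854, 0.1427]
tcp_rot: [2.48, 1.923, 0.013]
wrist_force: [0.6, -0.5, 0.2]
width: 0.853
0.48473470004058344 0.05112446003511503
d mm [-139.5   -3.1    2. ] rot deg [ 0.4 -0.3 -0. ] now [0.5225 0.1854 0.1427] t 7.725 w 0.853 F [ 0.6 -0.5  0.2]
```

```bash
python3 -m inch '[{"dx":-0.04,"dy":-0.001,"dz":0,"ax":0,"ay":0,"az":0,"fingers":0.7},{"dx":-0.09,"dy":-0.002,"dz":0,"ax":0,"ay":0,"az":0,"fingers":0.7},{"dx":-0.1395,"dy":-0.003,"dz":0.002,"ax":0.4,"ay":-0.3,"az":0,"fingers":0.7},{"dx":-0.1395,"dy":-0.003,"dz":0.002,"ax":0.4,"ay":-0.3,"az":0,"fingers":0.7},{"dx":-0.1395,"dy":-0.003,"dz":0.002,"ax":0.4,"ay":-0.3,"az":0,"fingers":0.7}]'; cat > look.py <<'E'
from h import *
import sys
c=bot.get_calibration('wrist');a,d=bot.read_camera('wrist');cv2.imwrite(sys.argv[1],a)
P=cloud(d,c);h=P[...,2]
g=np.stack([(P[...,:2]-GO)@GX,(P[...,:2]-GO)@GY],-1)*1000
for n,lo,hi,y0,y1 in(('bed',.013,.018,-190,-110),('grip',.077,.086,-160,-40),('jawface',.043,.0475,-110,-20),('case',.0475,.053,-75,90),('anvil',.043,.048,90,125),('housing',.052,.06,125,180)):
    m=(h>lo)&(h<hi)&(g[...,1]>y0)&(g[...,1]<y1)&(abs(g[...,0])<55)&(d>0)
    if m.sum()>20: print(n,m.sum(),np.percentile(g[m],[1,50,99],axis=0).round(1).tolist(),rect(P[m])[1:],np.median(h[m]).round(4))
print('tcp in gauge',ing(bot.read_state()['tool_pos']))
E
python3 look.py pics/f.png; python3 -c "
from h import *
x,y=gw(-.001,-.127)
delta(x,y,.045,-14.4)"
```

```text
time: 8.35
tool_pos: [0.4846, 0.0512, 0.1394]
tcp_rot: [2.484, 1.923, -0.0]
wrist_force: [-0.2, -0.0, 0.4]
width: 0.852
bed 6347 [[-45.8, -189.4], [-1.1, -161.4], [42.5, -110.9]] (array([90.1, 80. ]), -14.4) 0.0163
grip 1025 [[-16.1, -134.6], [-1.6, -127.0], [12.9, -121.0]] (array([29.7, 14.2]), -13.7) 0.0815
jawface 1766 [[-40.4, -93.1], [-1.5, -87.3], [37.2, -26.6]] (array([80.1, 73.1]), -14.5) 0.0465
case 9796 [[-20.9, -59.3], [-0.7, -15.0], [20.0, 22.4]] (array([84.7, 42.9]), 75.5) 0.05
tcp in gauge (np.float64(-0.986314066601171), np.float64(-126.46213605413273))
d mm [-0.5 -0.  94.6] rot deg [ 0.  0. -0.] now [0.4849 0.0516 0.1396] t 8.4 w 0.847 F [ 0.9  0.5 -0.3]
```

View pics/f.png

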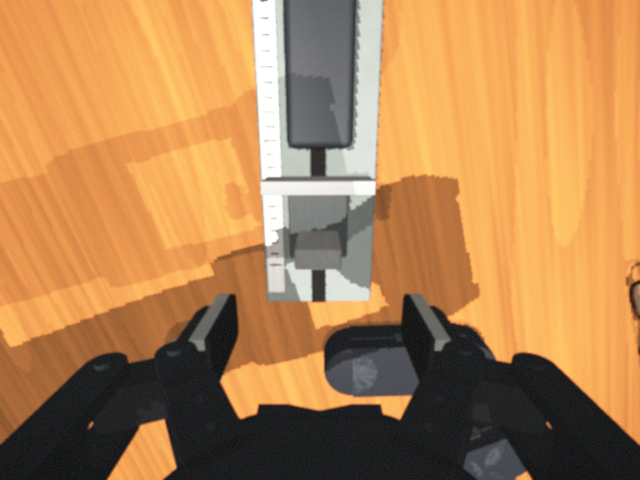

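The case is released and flat: top at 0.050, angle 75.5°, centred to about 0.8 mm, with its rear edge at row 148 ahead of the jaw face at row 187. The jaw grip is at (318,250), gauge y −127, so the jaw value is about 0.018. I'll pinch the grip across its 30 mm width.

```bash
python3 -m inch '[{"dx":-0.001,"dy":-0.0005,"dz":0.04,"ax":0,"ay":0,"az":0,"fingers":0.7},{"dx":-0.001,"dy":-0.0005,"dz":0.075,"ax":0,"ay":0,"az":0,"fingers":0.7},{"dx":-0.001,"dy":-0.0005,"dz":0.095,"ax":0,"ay":0,"az":0,"fingers":0.7},{"dx":-0.001,"dy":-0.0005,"dz":0.095,"ax":0,"ay":0,"az":0,"fingers":0.7},{"dx":-0.001,"dy":-0.0005,"dz":0.095,"ax":0,"ay":0,"az":0,"fingers":-1},{"dx":-0.001,"dy":-0.0005,"dz":0.095,"ax":0,"ay":0,"az":0,"fingers":-1},{"dx":-0.001,"dy":-0.0005,"dz":0.095,"ax":0,"ay":0,"az":0,"fingers":-1},{"dx":-0.001,"dy":-0.0005,"dz":0.095,"ax":0,"ay":0,"az":0,"fingers":-1},{"dx":-0.001,"dy":-0.0005,"dz":0.095,"ax":0,"ay":0,"az":0,"fingers":-1},{"dx":-0.001,"dy":-0.0005,"dz":0.095,"ax":0,"ay":0,"az":0,"fingers":-1}]' 70; python3 -c "
from h import *
print(ing(bot.read_state()['tool_pos']))
x,y=gw(-.001,-.0885)
delta(x,y,.0445,-14.4)"
```

```text
time: 9.65
tool_pos: [0.4836, 0.0515, 0.0461]
tcp_rot: [-2.482, -1.923, 0.0]
wrist_force: [-5.5, 3.1, 9.0]
width: 0.34
(np.float64(-2.193502090342008), np.float64(-126.93443119852802))
d mm [38.4  1.1  1.6] rot deg [-0.1 -0.  -0.1] now [0.4836 0.0515 0.0461] t 9.65 w 0.34 F [-5.5  3.1  9. ]
```

```bash
python3 -m inch '[{"dx":0.003,"dy":0,"dz":0,"ax":0,"ay":0,"az":0,"fingers":-1},{"dx":0.008,"dy":0,"dz":0,"ax":0,"ay":0,"az":0,"fingers":-1},{"dx":0.013,"dy":0,"dz":0,"ax":0,"ay":0,"az":0,"fingers":-1},{"dx":0.018,"dy":0,"dz":0,"ax":0,"ay":0,"az":0,"fingers":-1},{"dx":0.023,"dy":0,"dz":0,"ax":0,"ay":0,"az":0,"fingers":-1},{"dx":0.028,"dy":0,"dz":0,"ax":0,"ay":0,"az":0,"fingers":-1},{"dx":0.033,"dy":0,"dz":0,"ax":0,"ay":0,"az":0,"fingers":-1},{"dx":0.037,"dy":0,"dz":0,"ax":0,"ay":0,"az":0,"fingers":-1},{"dx":0.039,"dy":0,"dz":0,"ax":0,"ay":0,"az":0,"fingers":-1},{"dx":0.039,"dy":0,"dz":0,"ax":0,"ay":0,"az":0,"fingers":-1},{"dx":0.039,"dy":0,"dz":0,"ax":0,"ay":0,"az":0,"fingers":-1}]'; cat > top.py <<'E'
from h import *
import sys
b,e=bot.read_camera('top');P=cloud(e,bot.get_calibration('top'));h=P[...,2]
cv2.imwrite(sys.argv[1],cv2.resize(b[140:250,135:335],None,fx=4,fy=4))
g=np.stack([(P[...,:2]-GO)@GX,(P[...,:2]-GO)@GY],-1)*1000
for n,lo,hi,y0,y1 in(('case',.0475,.053,-75,115),('anvil',.041,.0475,95,128),('jawface',.041,.0475,-110,-20),('grip',.077,.086,-160,-50),('housing',.052,.06,122,180)):
    m=(h>lo)&(h<hi)&(g[...,1]>y0)&(g[...,1]<y1)&(abs(g[...,0])<45)&(e>0)
    if m.sum()>20: print(n,m.sum(),np.percentile(g[m],[1,50,99],axis=0).round(1).tolist(),rect(P[m])[1:])
print('tcp in gauge',ing(bot.read_state()['tool_pos']))
E
python3 top.py pics/g.png; python3 look.py pics/gw.png
```

```text
time: 11.02
tool_pos: [0.4928, 0.0878, 0.0461]
tcp_rot: [2.483, 1.925, -0.004]
wrist_force: [-1.3, -7.3, -1.8]
width: 0.339
case 190 [[-32.3, -47.0], [-4.4, 83.6], [24.1, 105.8]] (array([167.8,  55.2]), 59.1)
anvil 110 [[-28.6, 98.6], [-0.8, 103.5], [28.2, 126.3]] (array([58. , 30.7]), -6.6)
jawface 34 [[-39.9, -54.5], [-33.0, -49.4], [-20.3, -25.6]] (array([35.5, 13.1]), 56.5)
housing 533 [[-29.8, 129.1], [-0.6, 148.8], [28.8, 168.3]] (array([60.3, 40.5]), -15.3)
tcp in gauge (np.float64(-2.291698234548667), np.float64(-89.51062355450155))
bed 3873 [[-44.9, -178.8], [-1.7, -162.0], [41.5, -111.3]] (array([90. , 70.4]), -14.5) 0.0163
grip 4168 [[-22.7, -99.9], [-2.1, -87.3], [18.5, -78.8]] (array([55.7, 23.2]), -14.5) 0.0816
jawface 4470 [[-40.8, -84.1], [-2.1, -50.2], [37.0, -24.9]] (array([73.8, 68.4]), 35.7) 0.0465
case 22719 [[-21.2, -48.2], [-0.5, -2.9], [19.8, 29.5]] (array([85.6, 77.3]), 75.6) 0.05
tcp in gauge (np.float64(-2.292673418528554), np.float64(-89.47416415621592))
```

View pics/gw.png

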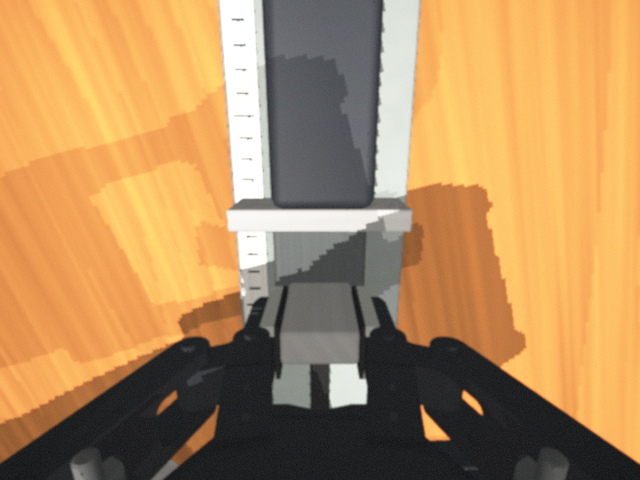

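The jaw (face at row 217) is now against the case (rear edge at row 205) and pushing it with about 7 N. The jaw value is about 0.055, so contact with the anvil is about 5 mm away and the target is about 12.4 mm further. I'll move 10 mm and check the anvil.

```bash
python3 -m inch '[{"dx":0.003,"dy":0,"dz":0,"ax":0,"ay":0,"az":0,"fingers":-1},{"dx":0.006,"dy":0,"dz":0,"ax":0,"ay":0,"az":0,"fingers":-1},{"dx":0.009,"dy":0,"dz":0,"ax":0,"ay":0,"az":0,"fingers":-1},{"dx":0.0115,"dy":0,"dz":0,"ax":0,"ay":0,"az":0,"fingers":-1},{"dx":0.0115,"dy":0,"dz":0,"ax":0,"ay":0,"az":0,"fingers":-1},{"dx":0.0115,"dy":0,"dz":0,"ax":0,"ay":0,"az":0,"fingers":-1}]';python3 top.py pics/h.png
```

```text
time: 11.88
tool_pos: [0.4951, 0.0967, 0.0462]
tcp_rot: [2.481, 1.924, -0.008]
wrist_force: [-1.8, -9.7, -1.8]
width: 0.342
case 151 [[-35.0, -42.9], [-6.5, 96.2], [26.1, 110.9]] (array([166.9,  49.5]), 54.5)
anvil 126 [[-29.4, 95.3], [1.2, 108.0], [28.7, 125.6]] (array([58.8, 31.7]), -22.9)
jawface 26 [[-39.7, -45.2], [-33.3, -40.1], [-22.1, -24.9]] (array([29. , 11.7]), 45.3)
housing 515 [[-29.6, 129.3], [-0.1, 149.1], [28.8, 168.4]] (array([59.8, 41.2]), -14.7)
tcp in gauge (np.float64(-2.3187894859566724), np.float64(-80.25168606145063))
```

View pics/h.png

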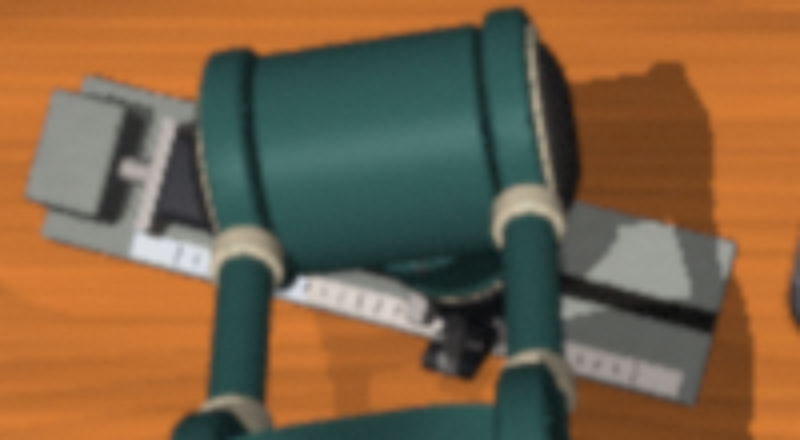

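The anvil face has moved about 4.4 mm: the camera gives 4.5, the jaw travel gives 4.3, and the force of 9.7 N ≈ 7 + 2.8 agrees. About 3.2 mm more is needed. The arm lags about 2.3 mm under load, so I'll command 5.5 mm, then relax onto the measured pose before opening.

```bash
python3 -m inch '[{"dx":0.002,"dy":0,"dz":0,"ax":0,"ay":0,"az":0,"fingers":-1},{"dx":0.004,"dy":0,"dz":0,"ax":0,"ay":0,"az":0,"fingers":-1},{"dx":0.0055,"dy":0,"dz":0,"ax":0,"ay":0,"az":0,"fingers":-1},{"dx":0.0055,"dy":0,"dz":0,"ax":0,"ay":0,"az":0,"fingers":-1},{"dx":0.0055,"dy":0,"dz":0,"ax":0,"ay":0,"az":0,"fingers":-1}]';python3 top.py pics/i.png; python3 -m inch '[{"dx":0,"dy":0,"dz":0,"ax":0,"ay":0,"az":0,"fingers":-1},{"dx":0,"dy":0,"dz":0,"ax":0,"ay":0,"az":0,"fingers":-1},{"dx":0,"dy":0,"dz":0,"ax":0,"ay":0,"az":0,"fingers":-1}]'; python3 -c "
from h import *
print(ing(bot.read_state()['tool_pos']))"
```

```text
time: 12.55
tool_pos: [0.4958, 0.0997, 0.0462]
tcp_rot: [2.479, 1.923, -0.013]
wrist_force: [-2.2, -10.0, -0.8]
width: 0.343
case 122 [[-37.2, -41.4], [-7.4, 100.6], [25.9, 113.5]] (array([167. ,  49.3]), 55.1)
anvil 122 [[-29.5, 97.0], [-0.8, 110.4], [29.0, 118.4]] (array([56.8, 24.2]), 1.3)
jawface 26 [[-39.7, -42.2], [-34.1, -36.6], [-28.0, -32.4]] (array([11.9,  9.8]), -14.7)
housing 513 [[-29.6, 129.1], [-0.8, 149.1], [28.7, 168.1]] (array([60.1, 40.7]), -15.1)
tcp in gauge (np.float64(-2.329465038186533), np.float64(-77.19768452456339))
time: 12.98
tool_pos: [0.4958, 0.0996, 0.0462]
tcp_rot: [2.478, 1.923, -0.013]
wrist_force: [0.2, -2.3, -3.8]
width: 0.342
(np.float64(-2.310867331413051), np.float64(-77.3159740728815))
```

```bash
python3 -m inch '[{"dx":0,"dy":0,"dz":0,"ax":0,"ay":0,"az":0,"fingers":0},{"dx":0,"dy":0,"dz":0,"ax":0,"ay":0,"az":0,"fingers":0.4},{"dx":0,"dy":0,"dz":0,"ax":0,"ay":0,"az":0,"fingers":0.4},{"dx":0,"dy":0,"dz":0,"ax":0,"ay":0,"az":0,"fingers":0.4},{"dx":0,"dy":0,"dz":-0.04,"ax":0,"ay":0,"az":0,"fingers":0.4},{"dx":0,"dy":0,"dz":-0.09,"ax":0,"ay":0,"az":0,"fingers":0.4},{"dx":-0.04,"dy":0,"dz":-0.14,"ax":0,"ay":0,"az":0,"fingers":0.4},{"dx":-0.06,"dy":0.05,"dz":-0.16,"ax":0,"ay":0,"az":0,"fingers":0.4},{"dx":-0.08,"dy":0.1,"dz":-0.16,"ax":0,"ay":0,"az":0,"fingers":0.4},{"dx":-0.1,"dy":0.15,"dz":-0.16,"ax":0,"ay":0,"az":0,"fingers":0.4},{"dx":-0.15,"dy":0.15,"dz":-0.16,"ax":0,"ay":0,"az":0,"fingers":0.4},{"dx":-0.2,"dy":0.15,"dz":-0.16,"ax":0,"ay":0,"az":0,"fingers":0.4},{"dx":-0.2,"dy":0.15,"dz":-0.16,"ax":0,"ay":0,"az":0,"fingers":0.4}]';python3 top.py pics/j.png
```

```text
time: 14.6
tool_pos: [0.5912, -0.1332, 0.2076]
tcp_rot: [2.482, 1.918, -0.015]
wrist_force: [-0.6, 0.6, 0.3]
width: 0.701
case 1042 [[-22.7, -40.2], [0.6, 36.8], [27.4, 111.2]] (array([156.4,  67.5]), 75.6)
anvil 129 [[-28.9, 95.7], [2.1, 110.0], [27.2, 122.8]] (array([55. , 30.6]), -35.4)
jawface 208 [[-39.4, -84.0], [-0.7, -36.0], [38.6, -22.3]] (array([70.4, 66. ]), -67.5)
grip 100 [[-15.3, -84.0], [-0.6, -77.7], [13.9, -70.6]] (array([29.6, 13.7]), -14.5)
housing 511 [[-29.4, 129.3], [-0.9, 149.1], [29.1, 168.0]] (array([60.1, 40.7]), -14.6)
tcp in gauge (np.float64(147.90941909845125), np.float64(-277.2703534415379))
```

View pics/j.png

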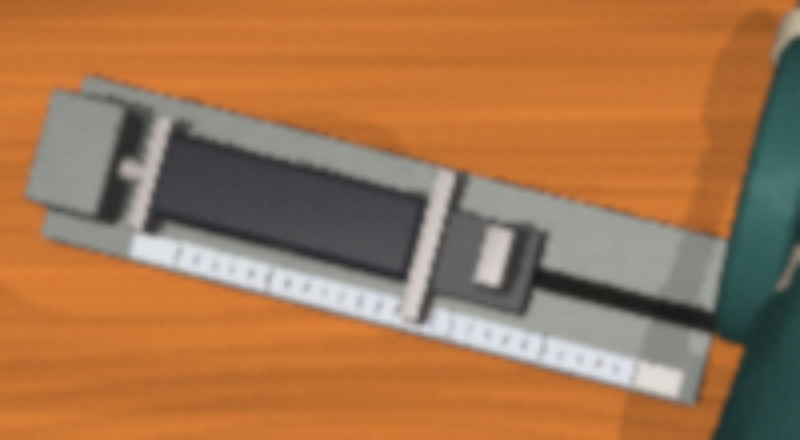

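The case is held between anvil and jaw, and the hand is clear. The grip at −77.4 implies about 7.5 mm of anvil travel, but the frame could be off by about 1 mm. I'll check directly with the wrist camera from the pose where I saw the anvil at rest (face 98.4, housing front 128.4).

```bash
python3 -c "
from h import *
delta(.519,.1825,.18,-14.4)"
```

```text
d mm [ 285.8 -149.2   25.3] rot deg [-0.1  0.5 -0.2] now [ 0.5916 -0.1315  0.2077] t 14.65 w 0.698 F [-0.3  0.8 -0.5]
```

```bash
python3 -m inch '[{"dx":0.05,"dy":-0.027,"dz":0,"ax":0,"ay":0,"az":0,"fingers":0.4},{"dx":0.1,"dy":-0.053,"dz":0,"ax":0,"ay":0,"az":0,"fingers":0.4},{"dx":0.15,"dy":-0.08,"dz":0,"ax":0,"ay":0,"az":0,"fingers":0.4},{"dx":0.2,"dy":-0.105,"dz":0,"ax":0,"ay":0,"az":0,"fingers":0.4},{"dx":0.25,"dy":-0.13,"dz":0.01,"ax":0,"ay":0,"az":0,"fingers":0.4},{"dx":0.286,"dy":-0.149,"dz":0.02,"ax":0,"ay":0.5,"az":0,"fingers":0.4},{"dx":0.286,"dy":-0.149,"dz":0.02,"ax":0,"ay":0.5,"az":0,"fingers":0.4},{"dx":0.286,"dy":-0.149,"dz":0.02,"ax":0,"ay":0.5,"az":0,"fingers":0.4}]'; python3 look.py pics/k.png; python3 - <<'E'
from h import *
c=bot.get_calibration('wrist');a,d=bot.read_camera('wrist');P=cloud(d,c);h=P[...,2]
g=np.stack([(P[...,:2]-GO)@GX,(P[...,:2]-GO)@GY],-1)*1000
for lo,hi,x0,x1 in((.044,.048,23,30),(.044,.048,-30,-24),(.052,.06,-25,22),(.048,.053,-15,15)):
    m=(h>lo)&(h<hi)&(g[...,0]>x0)&(g[...,0]<x1)&(g[...,1]>60)&(d>0)
    print(lo,m.sum(),np.percentile(g[m][:,1],[0,2,50,98,100]).round(1) if m.any() else '')
E
```

```text
time: 15.65
tool_pos: [0.5191, 0.1832, 0.1855]
tcp_rot: [-2.483, -1.924, 0.002]
wrist_force: [0.1, -0.4, 0.3]
width: 0.7
bed 4574 [[-45.6, -189.2], [-1.0, -152.4], [42.3, -111.2]] (array([90.3, 79.8]), -14.3) 0.0164
grip 594 [[-16.6, -84.6], [-1.6, -76.6], [12.7, -71.1]] (array([29.4, 14.1]), -13.9) 0.0814
jawface 921 [[-40.8, -72.3], [-1.7, -37.9], [37.1, -24.4]] (array([79.4, 53.8]), -14.8) 0.0465
case 7474 [[-21.3, -71.4], [-0.6, 33.0], [20.1, 88.6]] (array([162.6,  78.9]), 75.5) 0.05
anvil 1007 [[-31.1, 92.5], [-2.0, 109.8], [27.3, 114.2]] (array([59.4, 24.1]), -15.5) 0.0466
housing 5230 [[-31.0, 128.4], [-1.8, 148.0], [27.2, 167.0]] (array([60.1, 39.5]), -14.5) 0.056
tcp in gauge (np.float64(-0.08524399771277745), np.float64(9.05119867859345))
0.044 82 [106.5 106.5 110.7 128.4 128.9]
0.044 91 [106.6 106.6 110.9 128.4 128.5]
0.052 4183 [ 67.8 128.8 148.2 166.9 167.8]
0.048 2328 [ 60.   61.4  83.7 128.  128.8]
```

View pics/k.png

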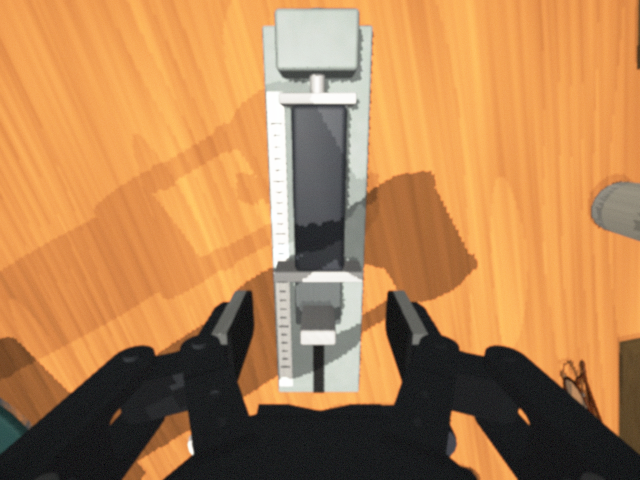

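The anvil plate moved from 98.4–106.1 at rest to 106.5–114.2. That is about 7.4–8.1 mm of travel against a fixed housing front at 128.4. The case is flat, straight and held at both ends, and the fingers are about 10 cm above everything. I'm handing it in.

```bash
python3 -c "
from workcell import bot
print(bot.finish_job(), bot.read_state()['time'])"
```

```text
the job is handed in; nothing more can be done
the job is handed in; nothing more can be done
```

The square-ended dark case is clamped lengthwise on the gauge bed, with the spring anvil pushed in about 7.5 mm. I laid it flat and released it before sliding the jaw shut by its grip. Then I let go and moved the hand clear. The job was handed in at about 16 s, and no verdict was reported.

**Anvil travel:**
- **Wrist camera:** after release the plate had shifted 7.4–8.1 mm from rest, with the housing front unchanged.
- **Top camera:** the jaw grip position put the travel at about 7.5 mm.
- **Arm travel:** the distance pushed gave about 7.3 mm.
- **Force:** the last push read about 10 N, close to jaw friction plus the spring.

**Case:** its top is at 50 mm, so it lies flat on the 16 mm bed. It is aligned with the gauge to about 0.1° and centred to about 1 mm.

**Disagreement:** the top and wrist cameras differ by about 1–2 mm in absolute position, so I judged the travel from same-camera differences. No check failed, but one early move was refused for missing keys, and the arm did not move.

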